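# Pack the bearing puller into its fitted tray

## Robot

A 6-joint arm with a two-finger parallel gripper is mounted at the origin on the work surface. World frame = base frame: x ahead of the robot, y to its left, z up, the work surface at z = 0. Lengths are in m, angles in rad, forces in N, time in s.
With the tool pointing down it reaches from about 0.225 to 0.875 m from the base axis. Payload 3.4 kg.
Tool frame: the origin (TCP) lies at the very end of the fingers, on their centre line; the grasp point (between the pads) lies 19 mm behind it; z points along the fingers, y is the line along which they close (so a half turn about z gives the same grasp; the last joint's range is limited). The gripper opens to 85 mm and grips with 20 to 120 N. Pads are 22 mm wide; open, the fingers measure 114 mm over their backs; the gripper's body (76 mm by 85 mm) begins 54 mm behind the grasp point. The pads swing forward as they close: fully open they stand 13 mm farther back than shut.
Start: joints at [-1.359, 0.276, 1.505, -0, 1.361, -0.121], TCP at [0.188, -0.543, 0.231] pointing down, gripper open.
Joint ranges: [-2.89, 2.89], [-0.75, 2.08], [0.22, 2.7], [-1.18, 4.32], [0.11, 2.71], [-2.7, 2.7]. Speed limits (rad/s): [2.57, 2.57, 3.14, 3.14, 3.14, 3.14].

## Interface

Orientations are given as a unit quaternion [w, x, y, z].
In Python, from workcell import bot gives the robot as it stands. The module is installed in compiled form; this text tells all that it offers.
- The arm moves only by the tool move_arm, never from a script. Its argument "deltas" is a list of rows, each an object with "translation": the shift along the world's x, y, z in units of 25 mm (1.0 is 25 mm), a list of three; "roll": the turn about the world's z in units of 6 degrees (1.0 is 6 degrees). A call has 1 to 12 rows; each row shifts and turns the commanded pose from where the row before left it; what a row does not reach is not made up. A row lasts 1/8 s, in which the tool goes at most 62.5 mm and 10.7 degrees, less where a joint would pass 70% of its speed; a pose out of reach is approached as far as the arm can. A call is refused whole if a number of a shift passes 1 or a number of a turn 1, either way. A call with a gripper value outside its range is refused whole. "gripper" is the opening, from 0 (shut) to 1 (fully open), set as the call begins (left out, the last holds). The fingers move at their own pace and stop on an object; "newtons" is the grip in N (left out, the last holds). Time passes only in rows, so rows that do not move let the fingers close. It gives the time, the measured TCP pose, the force, the opening and the grip force at its end, in the units of the state.
- bot.get_obs(): the state, without advancing time (a new reading comes with each control period).
- bot.grab_frame(name): name is "side" or "top"; returns the picture (400x640x3 uint8, red, green, blue); there is no depth.
- bot.calibration(name): a dict with "intrinsics" (3x3 intrinsics, pixels), "k1" (the pictures are not rectified: a ray, as slopes to the right and down, at radius r is drawn at 1 + k1 r^2 times it, then the intrinsics apply), "cam_to_world" (4x4, takes a point from camera to world coordinates). Camera axes: x right, y up, looking along -z (the intrinsics and any distortion apply to the point x, -y, -z); pixel columns grow to the right and rows downward; lengths in m; the calibration is good to about 2 mm. A picture is of the moment at which its call begins. calibration takes no time and is no camera call.
- bot.hand_in(): hands the job in; it is judged then, once.
The state is a dict: "time_s": time; "joints": joint angles; "qd": joint speeds; "tau": joint torques, N m; "tool_pos": TCP position; "orientation": TCP orientation; "wrist_force": force on the tool from outside, world axes, zero at the start; "wrist_torque": the same for the moment, N m; "grip_width": finger opening in m; "gripper_force": force on a finger pad.
Only numpy, scipy, OpenCV 4.12 (cv2) and the standard library are available. Lean on these libraries where they do the work, as an engineer would, in place of code of your own. Each camera call takes 0.05 s, during which the arm holds its last target. There are 200 camera calls.

## Task

Pack the bearing puller into its fitted tray, in layers: lay the spindle down in the empty pair of slots beside the leg that is already there, then lay the bridge bar over both on its two seats and push it down until the spring catch clicks over its end. Finish with the spindle resting in its slots under the bar and the bar fully home and level; leave the leg in its slots and the other things on the bench where they are.

Things in the scene. Friction and masses are not known exactly. Their poses are not given: they have to be found in the camera images.
- tray: The fitted tray, black plastic with grey ribs, fixed to the bench, 258 x 172 mm, rim 22 mm, floor 6 mm thick. Origin: underside, below the middle of the bar's place; x runs along the bar's place towards the spring catch, y across, z up; it spans x -114 to 144, y -86 to 86 mm. Two cross ribs at y = -40 and 40 mm, 8 mm thick, 36 mm high, have open-topped slots, 27 mm wide with flared mouths, floors at z = 16 mm.
- spindle_place (a point): Where the middle of the seated spindle goes: over the empty pair of slots, at tray x -32, y 0, z 26 mm. Axes as the tray's. The spindle lies along y with its shank in both slots, head and foot outside the ribs, either way round, 8 mm of play each way. The leg fills the other pair, at tray x +36 mm.
- bridge_place (a point): Where the middle of the hub of the seated bar goes: tray x 0, y 0, z 57 mm. Axes as the tray's. The bar lies along x, either way round, on two seats at x = -99 and 99 mm, tops at z = 40 mm, 4 mm clear above the spindle; cheeks 30 mm apart, flared at the top, 62 mm (catch end: 70 mm) high, guide its sides; an end stop at x = -104 mm (82 mm high) and the catch housing at x = 106 mm (52 mm high) bound its ends.
- press_place (a point): A good place to press: on the top face of the seated bar near the catch, tray x 70, y 0, z 52 mm. Axes as the tray's. Before the click the bar stands 8 to 22 mm higher here.
- catch (a joint): The spring catch at the tray's +x end: slides along tray +x, 0 = sprung out, up to 0.012 m pushed back. It yields by itself to the bar's end pressed straight down on its sloping steel face, then springs back over the bar's top. Pressing takes up to about 12 N; the bar's own weight does not do it: laid in, that end stays 10 to 25 mm high.
- catch_nose (a point): The tip of the catch's steel nose, 24 mm wide; its slope rises from here (tray z 55 mm) outwards to 75 mm; the tip overhangs the seated bar's end by 4 to 8 mm. Axes as the tray's.
- spindle_mid (a point): The puller's spindle, a steel screw lying on the bench: shank 20 mm in diameter, 104 mm long; hex head 30 mm across flats, 20 mm long, at its +x end; round foot 30 mm in diameter, 10 mm long, at its -x end; 0.3 to 0.5 kg. The point is the middle of the shank on its axis, 15 mm above the bench; x runs along the shank. Grip the shank across here.
- bridge_hub (a point): The bridge bar: flat steel bar 204 long (x), 24 wide (y), 12 mm thick, with a block hub in the middle, 36 (x) x 34 (y) x 34 mm tall, flush with the underside; 0.5 to 0.7 kg. The point is the middle of the hub, half-way up, 17 mm above the underside; it lies flat on the bench, hub up. Grip the hub across y.
- leg_mid (a point): The middle of the puller's leg, a flat steel jaw 124 x 22 x 14 mm with a hook at one end, already lying in its slots along tray y, 7 mm above the slot floor. Leave it.
- wrench_c (a point): Bystander: combination spanner, 170 mm, flat on the bench. This point is near its middle. Leave it where it is.
- screwdriver_c (a point): Bystander: screwdriver, 190 mm, lying on the bench. This point is near its middle. Leave it where it is.
- bolt_c (a point): Bystander: small hex bolt standing on its head, 57 mm tall (not the spindle). This point is near its middle. Leave it where it is.
- fitting_c (a point): Bystander: brass hose fitting, 28 mm across, 40 mm tall. This point is near its middle. Leave it where it is.
- cup_c (a point): Bystander: red plastic cup, 64 mm across, 50 mm tall. This point is near its middle. Leave it where it is.
- bearing_c (a point): Bystander: loose bearing ring, 62 mm across, 17 mm tall. This point is near its middle. Leave it where it is.

How it is judged:
On the way:
1. the spindle rests in its empty slots, released, while the bridge bar is still out of the tray (x of spindle_mid in the frame of tray between -0.038 and -0.026 m and y of spindle_mid in the frame of tray between -0.012 and 0.012 m and z of spindle_mid in the frame of tray between 0.022 and 0.0295 m and angle between the x axis of spindle_mid and the y axis of tray, either way round below 0.12 rad and contact force between spindle and the fingers below 0.3 N and linear speed of spindle below 0.03 m/s and horizontal distance between bridge_hub and tray above 0.1 m), for 0.2 s.
At the end, for the whole second after the job is handed in: Spindle in its slots (6 mm sideways, 12 mm lengthwise, 22 to 29.5 mm up, 0.12 rad), leg in its slots (6 mm sideways, 20 mm lengthwise, 19 to 27 mm up), bar on both seats (hub within 6 mm of its place, 53.5 to 59.5 mm up, level and in line to 0.035 rad), catch out to 2.5 mm, spindle and bar at rest (x of spindle_mid in the frame of tray between -0.038 and -0.026 m and y of spindle_mid in the frame of tray between -0.012 and 0.012 m and z of spindle_mid in the frame of tray between 0.022 and 0.0295 m and angle between the x axis of spindle_mid and the y axis of tray, either way round below 0.12 rad and x of leg_mid in the frame of tray between 0.03 and 0.042 m and z of leg_mid in the frame of tray between 0.019 and 0.027 m and y of leg_mid in the frame of tray between -0.02 and 0.02 m and x of bridge_hub in the frame of tray between -0.006 and 0.006 m and y of bridge_hub in the frame of tray between -0.006 and 0.006 m and z of bridge_hub in the frame of tray between 0.0535 and 0.0595 m and angle between the x axis of bridge_hub and the x axis of tray, either way round below 0.035 rad and value of joint catch below 0.0025 m and linear speed of each of bridge, spindle below 0.02 m/s); the robot touches nothing.
It fails at once if a bystander on the bench is shifted by more than 40 mm (distance of any of wrench_c, screwdriver_c, bolt_c, fitting_c, cup_c, bearing_c from where it was at the start of the episode above 0.04 m).
It also fails if it takes over 58 s, if anything falls off the work surface, if the arm or the gripper's body presses on something with over 40 N, if the wrist force passes 120 N, or if a joint passes its speed limit or range.

## Working session

There is one attempt and no reset: what is moved stays moved. The work goes in short steps, Python scripts to look and compute and a tool call to move; the robot and the scene stay as the last step left them, time stands still between calls to the robot, and variables do not carry over. Pictures are saved under pics/ and viewed, at most 10 in all, crops included, and the job is handed in when it is done.

Besides the shell and the picture viewer there is one more tool, called after "Call:" by a JSON object that holds its "op" and its "data", one argument or row to a line. move_arm: Moves the arm, as the interface text tells. Its arguments: {"type":"object","properties":{"deltas":{"type":"array"},"gripper":{"type":"number"},"newtons":{"type":"number"}},"required":["deltas"]}

```bash
mkdir -p pics; cat > h.py <<'E'
import numpy as np, cv2
from workcell import bot
def ray(n,u,v):
    c=bot.calibration(n);K=np.array(c["intrinsics"]);T=np.array(c["cam_to_world"]);k=c["k1"]
    d=np.array([(u-K[0,2])/K[0,0],(v-K[1,2])/K[1,1]]);s=d.copy()
    for _ in range(20): s=d/(1+k*(s@s))
    return T[:3,3],T[:3,:3]@np.array([s[0],-s[1],-1])
def onz(n,u,v,z):
    o,d=ray(n,u,v);return (o+d*(z-o[2])/d[2])
def px(n,p):
    c=bot.calibration(n);K=np.array(c["intrinsics"]);T=np.array(c["cam_to_world"]);k=c["k1"]
    q=T[:3,:3].T@(np.array(p)-T[:3,3]);s=np.array([q[0],-q[1]])/-q[2];s=s*(1+k*(s@s))
    return K[0,0]*s[0]+K[0,2],K[1,1]*s[1]+K[1,2]
def snap(n,f):
    im=bot.grab_frame(n);cv2.imwrite(f"pics/{f}.png",cv2.cvtColor(im,cv2.COLOR_RGB2BGR));return im
E
python3 - <<'E'
from h import *
for n in("top","side"):
    snap(n,n+"0");c=bot.calibration(n);print(n,np.round(c["cam_to_world"],3),c["intrinsics"],c["k1"])
o=bot.get_obs();print(o)
E
```

```text
top [[-0.019  0.988 -0.153  0.419]
 [-1.    -0.016  0.02   0.017]
 [ 0.018  0.153  0.988  0.993]
 [ 0.     0.     0.     1.   ]] [[403.64252457   0.         318.07961349]
 [  0.         403.64252457 202.43429894]
 [  0.           0.           1.        ]] -0.05614856375092202
side [[-0.706  0.383 -0.596  0.025]
 [-0.708 -0.362  0.607  0.537]
 [ 0.016  0.85   0.527  0.539]
 [ 0.     0.     0.     1.   ]] [[409.577067     0.         319.70123469]
 [  0.         409.577067   205.77358232]
 [  0.           0.           1.        ]] -0.10517676838017273
{'time_s': 0.1, 'joints': array([-1.35901352e+00,  2.76583419e-01,  1.50601660e+00,  3.86590951e-05,
        1.36068625e+00, -1.20997374e-01]), 'qd': array([ 5.95119900e-05, -1.77132320e-03, -2.56041338e-03, -3.21216434e-03,
       -2.83501370e-04, -4.55979026e-04]), 'tau': array([ 1.52778270e-03, -4.17701769e+01, -2.46404529e+01, -3.60620579e-04,
        5.79013358e-03,  7.51705642e-06]), 'tool_pos': array([ 0.18774759, -0.54299408,  0.23049273]), 'orientation': array([-8.46789854e-04,  9.86189393e-01,  1.65619331e-01, -1.95439939e-05]), 'wrist_force': array([ 0.47453488, -0.05143579,  0.22848909]), 'wrist_torque': array([-0.00309947, -0.03049482, -0.05054572]), 'gripper_force': 0.0, 'grip_width': 0.08553846945726852}
```

View pics/top0.png

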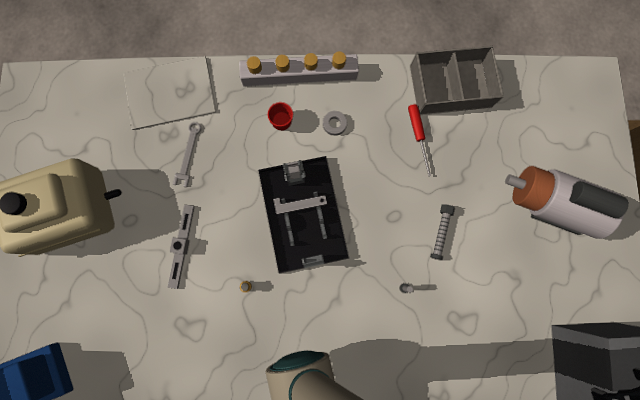

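View pics/side0.png

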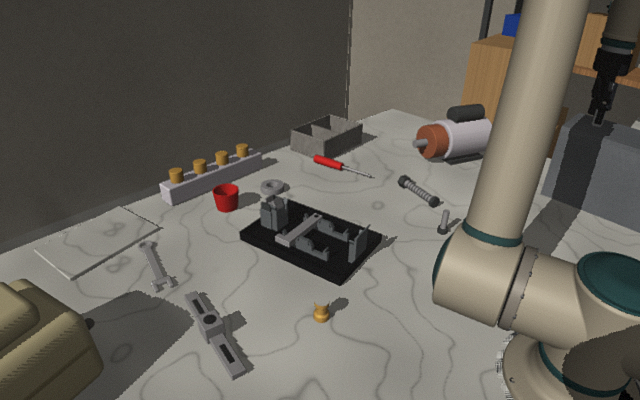

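The top view shows the tray at about (305,213) with its catch at (293,170), the leg at (300,204), the spindle at (443,232) and the bar at (183,246). I'll take an enlarged crop to get exact pixels.

```bash
python3 - <<'E'
from h import *
a=cv2.imread("pics/top0.png")
t=cv2.resize(a[150:280,250:360],None,fx=4.5,fy=4.5,interpolation=cv2.INTER_CUBIC)
s=cv2.resize(a[195:265,425:465],None,fx=4.1,fy=4.1,interpolation=cv2.INTER_CUBIC)
b=cv2.resize(a[200:295,160:205],None,fx=3.1,fy=3.1,interpolation=cv2.INTER_CUBIC)
c=np.zeros((590,800,3),np.uint8);c[:585,:495]=t;c[:287,500:664]=s;c[290:290+b.shape[0],500:500+b.shape[1]]=b
cv2.imwrite("pics/crop0.png",np.clip(c*1.5,0,255).astype(np.uint8))
g=cv2.cvtColor(a,cv2.COLOR_BGR2GRAY)
m=np.zeros_like(g);m[150:280,250:360]=(g[150:280,250:360]<45)*255
m=cv2.morphologyEx(m,cv2.MORPH_CLOSE,np.ones((25,25)))
k=max(cv2.findContours(m,0,1)[0],key=cv2.contourArea);r=cv2.minAreaRect(k);print("tray",r,cv2.boxPoints(r))
E
```

```text
tray ((302.9846496582031, 213.98040771484375), (104.96308898925781, 71.00706481933594), 78.43986511230469) [[257.68417 169.67822]
 [327.2509  155.44867]
 [348.28513 258.2826 ]
 [278.7184  272.51215]]
```

View pics/crop0.png

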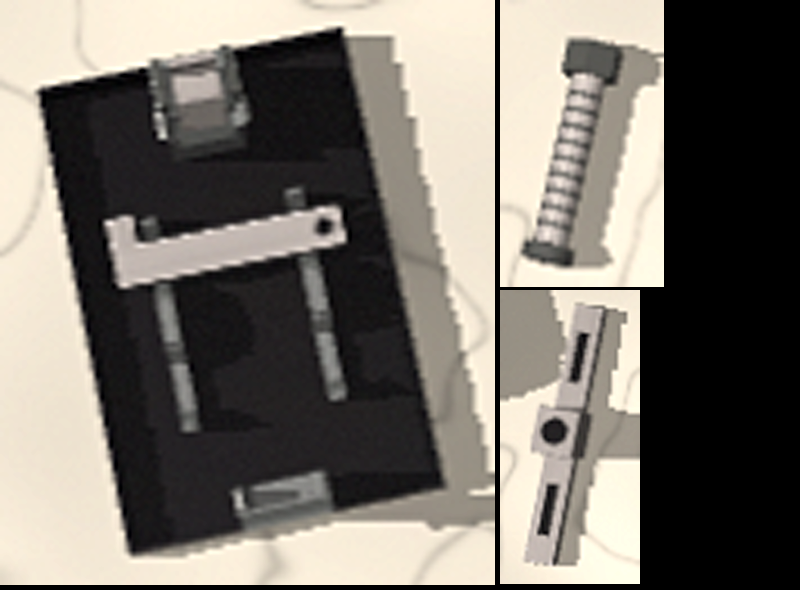

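```bash
cat >> h.py <<'E'
def tray(p): # tray->world, p in m
    c,s=np.cos(TA),np.sin(TA);return np.array([T0[0]+c*p[0]-s*p[1],T0[1]+s*p[0]+c*p[1],p[2]])
E
python3 - <<'E'
from h import *
C=np.array([onz("top",x/4.5+250,y/4.5+150,.022) for x,y in[(38,90),(343,28),(443,487),(132,555)]])
print(C.round(4));L=lambda i,j:np.linalg.norm(C[i]-C[j]);print("sizes",L(0,1),L(1,2),L(2,3),L(3,0))
ax=(C[0]+C[1]-C[2]-C[3])[:2];ax2=(C[0]+C[3]-C[1]-C[2])[:2]
print(np.arctan2(ax[1],ax[0]),np.arctan2(-ax2[0],ax2[1]))
a=np.arctan2(ax[1],ax[0]);print("tray origin",C.mean(0)[:2]-.015*np.array([np.cos(a),np.sin(a)]))
for n,z,ps in [("spindle",.015,[(590,77),(552,240),(571,160),(593,40),(547,263)])]:
    P=[onz("top",(x-500)/4.1+425,y/4.1+195,z) for x,y in ps];print(n,np.round(P,4));d=P[0]-P[1];print(np.arctan2(d[1],d[0]),np.linalg.norm(d),np.linalg.norm(P[3]-P[4]))
f=lambda x,y,z:onz("top",(x-500)/3.1+160,(y-290)/3.1+200,z)
P=[f(590,306,.012),f(540,562,.012)];d=P[0]-P[1];print("bar",(P[0]+P[1])/2,np.arctan2(d[1],d[0]),np.linalg.norm(d),"hub",f(554,431,.034), f(560,432,.034))
# side view check
h=(554-500)/3.1+160,(431-290)/3.1+200
print("hub in side",px("side",f(554,431,.034)),"spindle mid side",px("side",onz("top",442.3,234,.015)))
q=bot.get_obs()["orientation"];
from scipy.spatial.transform import Rotation as R
M=R.from_quat([q[1],q[2],q[3],q[0]]).as_matrix();print("yaw of tool y",np.degrees(np.arctan2(M[1,1],M[0,1])),M.round(3))
E
```

```text
[[ 0.652   0.1422  0.022 ]
 [ 0.6845 -0.0255  0.022 ]
 [ 0.4328 -0.0732  0.022 ]
 [ 0.4002  0.0919  0.022 ]]
sizes 0.17084633001898067 0.25620889167029137 0.16827914902628094 0.25675198344946454
0.192262901516816 0.19330072866939338
tray origin [0.52763407 0.03099694]
spindle [[ 0.5365 -0.321   0.015 ]
 [ 0.4396 -0.2917  0.015 ]
 [ 0.4868 -0.3062  0.015 ]
 [ 0.559  -0.3244  0.015 ]
 [ 0.4261 -0.2879  0.015 ]]
-0.2933332906465123 0.10124936467993945 0.1377708336985791
bar [0.46911264 0.33066301 0.012     ] -0.16695539909277268 0.20181107515869254 hub [0.46908526 0.33217815 0.034     ] [0.46826102 0.32753655 0.034     ]
hub in side (np.float64(211.1786944179384), np.float64(319.65359430536546)) spindle mid side (np.float64(420.2745981907293), np.float64(191.6499629262297))
yaw of tool y -70.93355235176 [[ 0.945  0.327 -0.   ]
 [ 0.327 -0.945  0.002]
 [ 0.    -0.002 -1.   ]]
```

Sizes agree with those given (171x257 tray, 101 shank, 202 bar). Next I'll move above the spindle.

Call:
{"op": "move_arm", "data": {
  "deltas": [
    {"translation": [1, 0.8, 0], "roll": -0.5},
    {"translation": [1, 0.8, 0], "roll": -0.5},
    {"translation": [1, 0.8, 0], "roll": -0.5},
    {"translation": [1, 0.8, 0], "roll": -0.5},
    {"translation": [1, 0.8, 0], "roll": -0.5},
    {"translation": [1, 0.8, 0], "roll": -0.5},
    {"translation": [1, 0.8, -0.7], "roll": -0.5},
    {"translation": [1, 0.8, -0.7], "roll": -0.5},
    {"translation": [1, 0.8, -0.7], "roll": -0.5},
    {"translation": [1, 0.8, -0.7], "roll": -0.5},
    {"translation": [1, 0.7, -0.7], "roll": -0.5},
    {"translation": [1, 0.7, -0.7], "roll": -0.4}
  ],
  "gripper": 0.8,
  "newtons": 60
}}

```text
time_s: 1.6
tool_pos: [0.4884, -0.3076, 0.1254]
orientation: [-0.0, 0.99, -0.143, -0.0]
wrist_force: [0.4, -0.6, -0.8]
grip_width: 0.0684
gripper_force: 0.0
```

Call:
{"op": "move_arm", "data": {
  "deltas": [
    {"translation": [0, 0.1, -0.9]},
    {"translation": [0, 0, -0.9]},
    {"translation": [0, 0, 0]}
  ]
}}

```text
invalid input at $.deltas[0]: expected keys translation, roll
```

```bash
python3 - <<'E'
from h import *
snap("side","s1");snap("top","t1")
a=cv2.imread("pics/s1.png")[130:250,360:480];b=cv2.imread("pics/t1.png")[175:295,390:510]
cv2.imwrite("pics/c1.png",np.hstack([cv2.resize(x,(400,400),interpolation=2) for x in(a,b)]))
o=bot.get_obs();print(o["tool_pos"],px("side",[.488,-.305,.015]))
E
```

```text
[ 0.48855352 -0.30582852  0.12389904] (np.float64(419.6617555500335), np.float64(191.63449055906767))
```

View pics/c1.png

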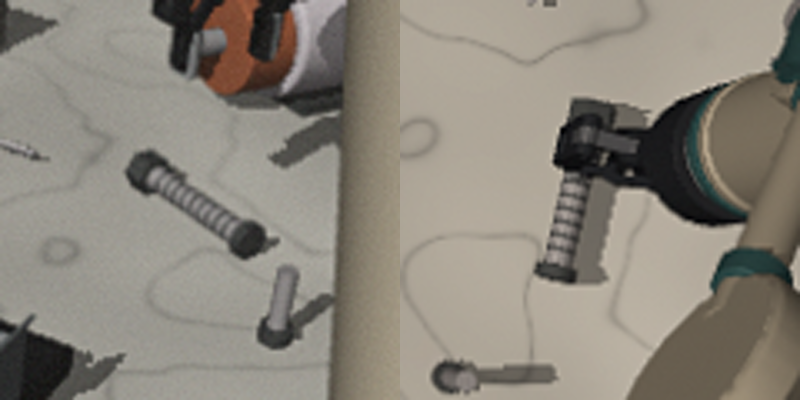

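In the side view the spindle's middle sits at about (419,191), within 1 px of the prediction of (420,192). I'll descend and grip.

Call:
{"op": "move_arm", "data": {
  "deltas": [
    {"translation": [0, 0, -0.9], "roll": 0},
    {"translation": [0, 0, -0.9], "roll": 0},
    {"translation": [0, 0, -0.9], "roll": 0},
    {"translation": [0, 0, -0.9], "roll": 0},
    {"translation": [0, 0, -0.8], "roll": 0},
    {"translation": [0, 0, -0.4], "roll": 0},
    {"translation": [0, 0, 0], "roll": 0}
  ]
}}

```text
time_s: 2.58
tool_pos: [0.4873, -0.3086, 0.006]
orientation: [-0.0, 0.99, -0.142, -0.001]
wrist_force: [0.6, -0.3, -0.0]
grip_width: 0.0683
gripper_force: 0.0
```

Call:
{"op": "move_arm", "data": {
  "deltas": [
    {"translation": [0, 0, 0], "roll": 0},
    {"translation": [0, 0, 0], "roll": 0},
    {"translation": [0, 0, 0], "roll": 0},
    {"translation": [0, 0, 0], "roll": 0},
    {"translation": [0, 0, 0], "roll": 0},
    {"translation": [0, 0, 0], "roll": 0}
  ],
  "gripper": 0,
  "newtons": 60
}}

```text
time_s: 3.32
tool_pos: [0.4882, -0.3082, 0.0073]
orientation: [0.0, 0.99, -0.142, 0.0]
wrist_force: [-0.2, 2.7, 6.0]
grip_width: 0.0178
gripper_force: 58.5
```

Grip width is 17.8 mm, less than the 20 mm shank, so the pads hold above the axis. I'll regrip a little lower.

Call:
{"op": "move_arm", "data": {
  "deltas": [
    {"translation": [0, 0, 0], "roll": 0},
    {"translation": [0, 0, 0], "roll": 0},
    {"translation": [0, 0.1, -0.2], "roll": 0},
    {"translation": [0, 0, 0], "roll": 0}
  ],
  "gripper": 0.45
}}

```text
time_s: 3.82
tool_pos: [0.4873, -0.3055, 0.0006]
orientation: [-0.0, 0.99, -0.142, -0.001]
wrist_force: [0.3, 0.1, -0.9]
grip_width: 0.0384
gripper_force: 0.0
```

Call:
{"op": "move_arm", "data": {
  "deltas": [
    {"translation": [0, 0, 0], "roll": 0},
    {"translation": [0, 0, 0], "roll": 0},
    {"translation": [0, 0, 0], "roll": 0},
    {"translation": [0, 0, 0], "roll": 0}
  ],
  "gripper": 0
}}

```text
time_s: 4.32
tool_pos: [0.4878, -0.306, 0.0014]
orientation: [0.0, 0.99, -0.142, -0.0]
wrist_force: [-1.3, 0.3, 0.7]
grip_width: 0.0176
gripper_force: 58.6
```

Call:
{"op": "move_arm", "data": {
  "deltas": [
    {"translation": [0, 0, 0.5], "roll": 0},
    {"translation": [0, 0, 1], "roll": 0},
    {"translation": [0, 0, 1], "roll": 0},
    {"translation": [0, 0, 1], "roll": 0.5},
    {"translation": [0, 0, 1], "roll": 1},
    {"translation": [0, 0.5, 0.5], "roll": 1},
    {"translation": [0, 0.8, 0], "roll": 1},
    {"translation": [0, 0.8, 0], "roll": 1},
    {"translation": [0, 0.8, 0], "roll": 1},
    {"translation": [0, 0.8, 0], "roll": 1},
    {"translation": [0, 0.8, 0], "roll": 1},
    {"translation": [0, 0.8, 0], "roll": 1}
  ]
}}

```text
time_s: 5.82
tool_pos: [0.4875, -0.1726, 0.1265]
orientation: [-0.0, 0.954, 0.3, -0.0]
wrist_force: [-0.4, 0.4, -4.5]
grip_width: 0.018
gripper_force: 58.9
```

Call:
{"op": "move_arm", "data": {
  "deltas": [
    {"translation": [0, 0.8, 0], "roll": 1},
    {"translation": [0, 0.8, 0], "roll": 1},
    {"translation": [0, 0.8, 0], "roll": 1},
    {"translation": [0, 0.8, 0], "roll": 1},
    {"translation": [0.1, 0.8, 0], "roll": 1},
    {"translation": [0.1, 0.8, 0], "roll": 1},
    {"translation": [0.1, 0.8, 0], "roll": 1},
    {"translation": [0, 0.8, 0], "roll": 1},
    {"translation": [0, 0.8, 0], "roll": 1},
    {"translation": [0, 0.6, 0], "roll": 1},
    {"translation": [0, 0, 0], "roll": 1},
    {"translation": [0, 0, 0], "roll": 0}
  ]
}}

```text
time_s: 7.32
tool_pos: [0.4951, 0.0218, 0.1265]
orientation: [0.0, 0.639, 0.77, 0.0]
wrist_force: [-0.1, -0.7, -4.5]
grip_width: 0.0181
gripper_force: 58.9
```

Call:
{"op": "move_arm", "data": {
  "deltas": [
    {"translation": [0.05, 0.12, -1], "roll": 0.07},
    {"translation": [0, 0, -0.6], "roll": 0},
    {"translation": [0, 0, 0], "roll": 0}
  ]
}}

```text
time_s: 7.7
tool_pos: [0.4955, 0.0244, 0.0855]
orientation: [-0.001, 0.636, 0.772, -0.001]
wrist_force: [0.3, -0.2, -3.4]
grip_width: 0.0178
gripper_force: 58.9
```

```bash
sed -i '1i TA=0.193;T0=(0.5276,0.0310)' h.py; python3 - <<'E'
from h import *
snap("side","s2");snap("top","t2")
a=cv2.imread("pics/s2.png")[170:290,230:390];b=cv2.imread("pics/t2.png")[150:280,250:360]
for p in [(-.032,.04,.036),(-.032,-.04,.036),(-.114,-.086,.022),(-.114,.086,.022),(.144,.086,.022)]:
    print(p,px("side",tray(p)),px("top",tray(p)))
cv2.imwrite("pics/c2.png",np.hstack([cv2.resize(a,(460,345),interpolation=2),cv2.resize(b,(292,345),interpolation=2)]))
o=bot.get_obs();print(o["tool_pos"],o["orientation"])
E
```

```text
(-0.032, 0.04, 0.036) (np.float64(319.5628898740756), np.float64(244.70294934989903)) (np.float64(290.4215789653539), np.float64(235.47879386928062))
(-0.032, -0.04, 0.036) (np.float64(340.27164112500446), np.float64(226.34095727461963)) (np.float64(323.4292336292931), np.float64(228.45929488725213))
(-0.114, -0.086, 0.022) (np.float64(383.2472499919899), np.float64(234.20319318145732)) (np.float64(349.3203981682878), np.float64(258.4441601650698))
(-0.114, 0.086, 0.022) (np.float64(341.9947457531765), np.float64(278.1235450793937)) (np.float64(278.6468676140067), np.float64(273.75625298575994))
(0.144, 0.086, 0.022) (np.float64(240.39416573887343), np.float64(231.8252984032076)) (np.float64(258.1215031817327), np.float64(169.81746630500544))
[0.4969939  0.02430096 0.0867712 ] [3.18761219e-04 6.35948767e-01 7.71731182e-01 2.17233438e-04]
```

View pics/c2.png

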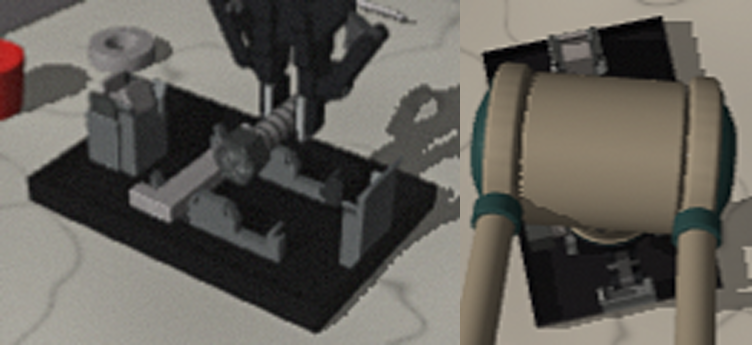

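The side crop shows the spindle held over the slots (near slot at about (250,215) in the crop, as predicted) and the tray corner where I computed it. Lowering.

Call:
{"op": "move_arm", "data": {
  "deltas": [
    {"translation": [0, 0, -0.8], "roll": 0.05},
    {"translation": [0, 0, -0.6], "roll": 0},
    {"translation": [0, 0, -0.4], "roll": 0},
    {"translation": [0, 0, -0.4], "roll": 0},
    {"translation": [0, 0, -0.3], "roll": 0},
    {"translation": [0, 0, -0.3], "roll": 0},
    {"translation": [0, 0, 0], "roll": 0}
  ]
}}

```text
time_s: 8.68
tool_pos: [0.4962, 0.0246, 0.0158]
orientation: [-0.0, 0.633, 0.774, -0.0]
wrist_force: [0.3, -0.5, -3.7]
grip_width: 0.0181
gripper_force: 59.0
```

Call:
{"op": "move_arm", "data": {
  "deltas": [
    {"translation": [0, 0, -0.12], "roll": 0},
    {"translation": [0, 0, -0.04], "roll": 0},
    {"translation": [0, 0, 0], "roll": 0}
  ]
}}

```text
time_s: 9.05
tool_pos: [0.4968, 0.0245, 0.0125]
orientation: [0.0, 0.633, 0.774, 0.0]
wrist_force: [0.1, -0.4, -3.2]
grip_width: 0.0181
gripper_force: 59.0
```

Call:
{"op": "move_arm", "data": {
  "deltas": [
    {"translation": [0, 0, 0], "roll": 0},
    {"translation": [0, 0, 0], "roll": 0},
    {"translation": [0, 0, 0], "roll": 0},
    {"translation": [0, 0, 0], "roll": 0}
  ],
  "gripper": 0.45
}}

```text
time_s: 9.55
tool_pos: [0.4967, 0.0245, 0.0124]
orientation: [0.0, 0.633, 0.774, 0.0]
wrist_force: [0.2, 0.0, 0.1]
grip_width: 0.0386
gripper_force: 0.0
```

Call:
{"op": "move_arm", "data": {
  "deltas": [
    {"translation": [0, 0, 0.6], "roll": 0},
    {"translation": [0, 0, 1], "roll": 0},
    {"translation": [0, 0, 1], "roll": 0},
    {"translation": [0, 0, 1], "roll": 0},
    {"translation": [0, 0, 1], "roll": 0},
    {"translation": [0, 0.7, 0.3], "roll": 0.8},
    {"translation": [0, 0.8, 0], "roll": 0.8},
    {"translation": [0, 0.8, 0], "roll": 0.8},
    {"translation": [0, 0.8, 0], "roll": 0.8},
    {"translation": [0, 0.8, 0], "roll": 0.8},
    {"translation": [0, 0.8, 0], "roll": 0.8},
    {"translation": [0, 0.8, 0], "roll": 0.8}
  ]
}}

```text
time_s: 11.05
tool_pos: [0.4964, 0.1627, 0.1348]
orientation: [-0.0, 0.382, 0.924, 0.0]
wrist_force: [-0.8, 0.1, -0.6]
grip_width: 0.0384
gripper_force: 0.0
```

```bash
python3 - <<'E'
from h import *
snap("side","s3");snap("top","t3")
a=cv2.imread("pics/s3.png")[170:290,230:390];b=cv2.imread("pics/t3.png")[150:280,250:360]
cv2.imwrite("pics/c3.png",np.hstack([cv2.resize(a,(440,330),interpolation=2),cv2.resize(b,(360,425),interpolation=2)[:330]]))
print(px("top",tray((-.032,0,.026))),[px("top",tray((-.032,y,.041))) for y in(-.072,.072)])
E
```

```text
(np.float64(306.9953781618458), np.float64(232.30304459608283)) [(np.float64(336.6925126514999), np.float64(225.45749776692782)), (np.float64(276.98305778916), np.float64(238.15421886637844))]
```

View pics/c3.png

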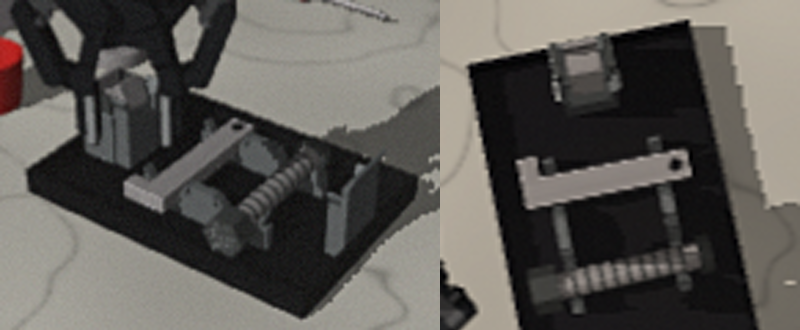

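The spindle lies in both slots: centre at about (306,233) in top pixels against an expected (307,232). On to the bar.

Call:
{"op": "move_arm", "data": {
  "deltas": [
    {"translation": [-0.1, 0.8, 0], "roll": 0.8},
    {"translation": [-0.2, 0.8, 0], "roll": 0.8},
    {"translation": [-0.2, 0.8, 0], "roll": 0.8},
    {"translation": [-0.2, 0.8, 0], "roll": 0.8},
    {"translation": [-0.2, 0.8, 0], "roll": 0.8},
    {"translation": [-0.2, 0.8, 0], "roll": 0.8},
    {"translation": [0, 0.8, 0], "roll": 0.7},
    {"translation": [0, 0.8, -0.8], "roll": 0.2},
    {"translation": [0, 0, -0.8], "roll": 0},
    {"translation": [0, 0, 0], "roll": 0}
  ],
  "gripper": 0.8
}}

```text
time_s: 12.4
tool_pos: [0.4673, 0.321, 0.092]
orientation: [-0.002, 0.095, 0.996, -0.002]
wrist_force: [-0.4, -0.8, 0.5]
grip_width: 0.0682
gripper_force: 0.0
```

Call:
{"op": "move_arm", "data": {
  "deltas": [
    {"translation": [0.05, 0.4, -0.4], "roll": 0.2},
    {"translation": [0, 0, -0.8], "roll": 0},
    {"translation": [0, 0, -0.8], "roll": 0},
    {"translation": [0, 0, -0.8], "roll": 0},
    {"translation": [0, 0, -0.5], "roll": 0},
    {"translation": [0, 0, -0.2], "roll": 0},
    {"translation": [0, 0, 0], "roll": 0}
  ]
}}

```text
time_s: 13.28
tool_pos: [0.4706, 0.3322, 0.0074]
orientation: [0.0, 0.084, 0.996, 0.0]
wrist_force: [0.1, 0.5, -0.6]
grip_width: 0.0684
gripper_force: 0.0
```

Call:
{"op": "move_arm", "data": {
  "deltas": [
    {"translation": [0, 0, 0], "roll": 0},
    {"translation": [0, 0, 0], "roll": 0},
    {"translation": [0, 0, 0], "roll": 0},
    {"translation": [0, 0, 0], "roll": 0},
    {"translation": [0, 0, 0], "roll": 0}
  ],
  "gripper": 0,
  "newtons": 80
}}

```text
time_s: 13.9
tool_pos: [0.4709, 0.3325, 0.0084]
orientation: [0.001, 0.084, 0.996, 0.001]
wrist_force: [-1.4, 0.1, 5.7]
grip_width: 0.0329
gripper_force: 80.9
```

Call:
{"op": "move_arm", "data": {
  "deltas": [
    {"translation": [0, 0, 0.5], "roll": 0},
    {"translation": [0, 0, 1], "roll": 0},
    {"translation": [0, 0, 1], "roll": 0},
    {"translation": [0, 0, 1], "roll": 0},
    {"translation": [0, -0.4, 1], "roll": 0},
    {"translation": [0, -0.8, 0.6], "roll": 0.2},
    {"translation": [0.2, -0.8, 0], "roll": 0.3},
    {"translation": [0.3, -0.8, 0], "roll": 0.3},
    {"translation": [0.3, -0.8, 0], "roll": 0.3},
    {"translation": [0.3, -0.8, 0], "roll": 0.3},
    {"translation": [0.3, -0.8, 0], "roll": 0.3},
    {"translation": [0.3, -0.8, 0], "roll": 0.3}
  ]
}}

```text
time_s: 15.4
tool_pos: [0.512, 0.181, 0.1343]
orientation: [-0.001, -0.021, 1.0, -0.0]
wrist_force: [-0.3, 0.4, -5.7]
grip_width: 0.0326
gripper_force: 80.3
```

Call:
{"op": "move_arm", "data": {
  "deltas": [
    {"translation": [0.3, -0.8, 0], "roll": 0.3},
    {"translation": [0.3, -0.8, 0], "roll": 0.3},
    {"translation": [0, -0.8, 0], "roll": 0.3},
    {"translation": [0, -0.8, 0], "roll": 0.3},
    {"translation": [0, -0.8, 0], "roll": 0.2},
    {"translation": [0, -0.8, 0], "roll": 0},
    {"translation": [0, -0.8, 0], "roll": 0},
    {"translation": [0, -0.5, 0], "roll": 0},
    {"translation": [0, 0, 0], "roll": 0},
    {"translation": [0, 0, 0], "roll": 0}
  ]
}}

```text
time_s: 16.65
tool_pos: [0.5276, 0.0301, 0.1347]
orientation: [-0.0, -0.094, 0.996, 0.0]
wrist_force: [-0.2, -0.4, -6.1]
grip_width: 0.0324
gripper_force: 80.3
```

```bash
python3 - <<'E'
from h import *
snap("side","s4");snap("top","t4")
a=cv2.imread("pics/s4.png")[130:290,210:390];b=cv2.imread("pics/t4.png")[130:280,240:360]
cv2.imwrite("pics/c4.png",np.hstack([cv2.resize(a,(450,400),interpolation=2),cv2.resize(b,(320,400),interpolation=2)]))
o=bot.get_obs();print(o["tool_pos"],o["orientation"],np.degrees(2*np.arctan2(o["orientation"][2],o["orientation"][1]))-90,o["wrist_force"],o["wrist_torque"])
p=o["tool_pos"];u=p[2]-.008
for x in(-.102,.102):
  for y in (-.012,.012): print((x,y),np.round(px("side",tray((x,y,u+.012))),1),np.round(px("top",tray((x,y,u+.012))),1))
E
```

```text
[0.5276985  0.03018705 0.13477239] [-1.09421349e-04 -9.43188966e-02  9.95541998e-01  2.53627086e-04] 100.82423929941311 [-0.08998424  0.42476209 -5.77191669] [0.0036634  0.01275194 0.03130599]
(-0.102, -0.012) [366.2 200.8] [319.  259.4]
(-0.102, 0.012) [360.1 206.2] [307.8 261.8]
(0.102, -0.012) [282.  172.1] [299.2 166.6]
(0.102, 0.012) [274.8 176.4] [288.4 168.9]
```

View pics/c4.png

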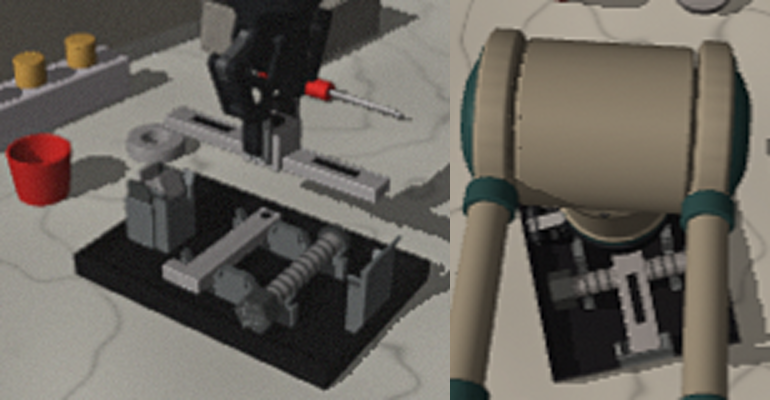

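The side view shows the bar's near end at (366,201) and far end at (281,172), as predicted for a bar centred over its place; the spindle and leg lie in their slots. Lowering in stages.

Call:
{"op": "move_arm", "data": {
  "deltas": [
    {"translation": [0.03, 0.01, -0.6], "roll": 0.04},
    {"translation": [0, 0, -0.6], "roll": 0},
    {"translation": [0, 0, -0.4], "roll": 0},
    {"translation": [0, 0, -0.3], "roll": 0},
    {"translation": [0, 0, -0.2], "roll": 0},
    {"translation": [0, 0, -0.2], "roll": 0},
    {"translation": [0, 0, 0], "roll": 0}
  ]
}}

```text
time_s: 17.62
tool_pos: [0.5286, 0.0297, 0.0772]
orientation: [-0.0, -0.096, 0.995, 0.0]
wrist_force: [-0.1, -0.8, -5.3]
grip_width: 0.0328
gripper_force: 80.3
```

Call:
{"op": "move_arm", "data": {
  "deltas": [
    {"translation": [0, 0, -0.15], "roll": 0},
    {"translation": [0, 0, -0.1], "roll": 0},
    {"translation": [0, 0, 0], "roll": 0}
  ]
}}

```text
time_s: 18.0
tool_pos: [0.5284, 0.0297, 0.071]
orientation: [-0.0, -0.096, 0.995, 0.0]
wrist_force: [-0.9, 0.6, -5.5]
grip_width: 0.0326
gripper_force: 80.4
```

Call:
{"op": "move_arm", "data": {
  "deltas": [
    {"translation": [0, 0, -0.1], "roll": 0},
    {"translation": [0, 0, -0.1], "roll": 0},
    {"translation": [0, 0, 0], "roll": 0}
  ]
}}

```text
time_s: 18.38
tool_pos: [0.5283, 0.0296, 0.067]
orientation: [0.0, -0.096, 0.995, -0.0]
wrist_force: [-5.2, -0.8, 3.6]
grip_width: 0.0326
gripper_force: 81.6
```

Call:
{"op": "move_arm", "data": {
  "deltas": [
    {"translation": [0, 0, -0.06], "roll": 0},
    {"translation": [0, 0, 0], "roll": 0}
  ]
}}

```text
time_s: 18.62
tool_pos: [0.5281, 0.0295, 0.0658]
orientation: [-0.0, -0.096, 0.995, -0.0]
wrist_force: [-7.2, -1.0, 6.3]
grip_width: 0.0326
gripper_force: 81.9
```

Contact with the catch slope. I'll release and rise.

Call:
{"op": "move_arm", "data": {
  "deltas": [
    {"translation": [0, 0, 0], "roll": 0},
    {"translation": [0, 0, 0], "roll": 0},
    {"translation": [0, 0, 0], "roll": 0},
    {"translation": [0, 0, 0], "roll": 0}
  ],
  "gripper": 0.7
}}

```text
time_s: 19.12
tool_pos: [0.5288, 0.0298, 0.0646]
orientation: [0.0, -0.096, 0.995, 0.0]
wrist_force: [0.4, 0.7, 0.1]
grip_width: 0.0596
gripper_force: 0.0
```

Call:
{"op": "move_arm", "data": {
  "deltas": [
    {"translation": [0, 0, 0.5], "roll": 0},
    {"translation": [0, 0, 1], "roll": 0},
    {"translation": [0, 0, 1], "roll": 0},
    {"translation": [0, 0, 1], "roll": 0},
    {"translation": [0, 0, 0], "roll": 0}
  ]
}}

```text
time_s: 19.75
tool_pos: [0.5304, 0.0297, 0.1547]
orientation: [0.003, -0.096, 0.995, -0.0]
wrist_force: [0.7, -0.4, -0.1]
grip_width: 0.0596
gripper_force: 0.0
```

```bash
python3 - <<'E'
from h import *
snap("side","s5");snap("top","t5")
a=cv2.imread("pics/s5.png")[130:290,210:390];b=cv2.imread("pics/t5.png")[130:280,240:360]
cv2.imwrite("pics/c5.png",np.hstack([cv2.resize(a,(450,400),interpolation=2),cv2.resize(b,(320,400),interpolation=2)]))
o=bot.get_obs();print(o["tool_pos"],tray((.07,0,.06)))
E
```

```text
[0.52839545 0.02979243 0.152138  ] [0.59630033 0.04442628 0.06      ]
```

View pics/c5.png

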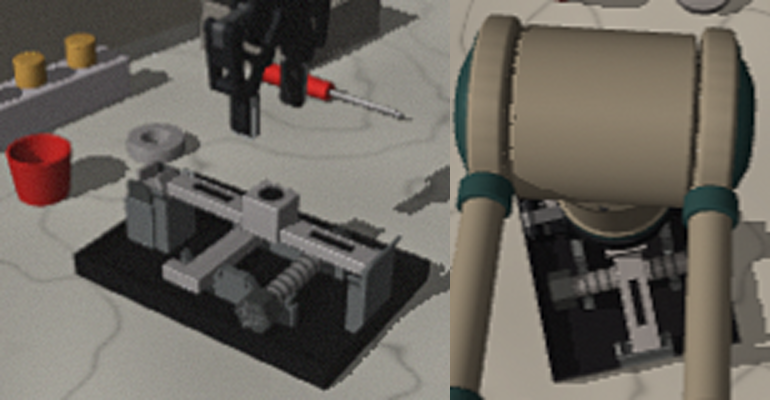

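The bar sits between the cheeks, its catch end high (side crop about (170,175)). I'll press near the catch with the fingers shut.

Call:
{"op": "move_arm", "data": {
  "deltas": [
    {"translation": [0.7, 0.15, 0], "roll": 0},
    {"translation": [0.7, 0.15, 0], "roll": 0},
    {"translation": [0.7, 0.15, 0], "roll": 0},
    {"translation": [0.6, 0.13, 0], "roll": 0},
    {"translation": [0, 0, 0], "roll": 0},
    {"translation": [0, 0, -0.6], "roll": 0},
    {"translation": [0, 0, -0.6], "roll": 0},
    {"translation": [0, 0, -0.6], "roll": 0},
    {"translation": [0, 0, -0.4], "roll": 0},
    {"translation": [0, 0, 0], "roll": 0}
  ],
  "gripper": 0
}}

```text
time_s: 21.1
tool_pos: [0.5953, 0.0442, 0.0959]
orientation: [-0.001, -0.096, 0.995, 0.0]
wrist_force: [1.1, 0.1, 0.9]
grip_width: -0.0
gripper_force: 0.0
```

Call:
{"op": "move_arm", "data": {
  "deltas": [
    {"translation": [0, 0, -0.3], "roll": 0},
    {"translation": [0, 0, -0.3], "roll": 0},
    {"translation": [0, 0, -0.2], "roll": 0},
    {"translation": [0, 0, -0.2], "roll": 0},
    {"translation": [0, 0, 0], "roll": 0}
  ]
}}

```text
time_s: 21.72
tool_pos: [0.5961, 0.0443, 0.0719]
orientation: [-0.0, -0.096, 0.995, 0.0]
wrist_force: [-0.3, 0.9, -0.6]
grip_width: 0.0003
gripper_force: 0.0
```

Call:
{"op": "move_arm", "data": {
  "deltas": [
    {"translation": [0, 0, -0.15], "roll": 0},
    {"translation": [0, 0, -0.15], "roll": 0},
    {"translation": [0, 0, -0.1], "roll": 0},
    {"translation": [0, 0, 0], "roll": 0}
  ]
}}

```text
time_s: 22.22
tool_pos: [0.5962, 0.0442, 0.0622]
orientation: [0.0, -0.096, 0.995, 0.0]
wrist_force: [0.5, -0.6, -0.3]
grip_width: -0.0
gripper_force: 0.0
```

Call:
{"op": "move_arm", "data": {
  "deltas": [
    {"translation": [0, 0, -0.1], "roll": 0},
    {"translation": [0, 0, -0.1], "roll": 0},
    {"translation": [0, 0, 0], "roll": 0}
  ]
}}

```text
time_s: 22.6
tool_pos: [0.596, 0.0443, 0.0566]
orientation: [-0.0, -0.096, 0.995, 0.0]
wrist_force: [0.7, 0.5, 0.1]
grip_width: 0.0002
gripper_force: 0.2
```

Call:
{"op": "move_arm", "data": {
  "deltas": [
    {"translation": [0, 0, -0.1], "roll": 0},
    {"translation": [0, 0, -0.1], "roll": 0},
    {"translation": [0, 0, 0], "roll": 0}
  ]
}}

```text
time_s: 22.98
tool_pos: [0.5959, 0.0442, 0.0521]
orientation: [-0.0, -0.096, 0.995, 0.0]
wrist_force: [-1.3, -1.0, 3.0]
grip_width: -0.0002
gripper_force: 1.4
```

```bash
python3 - <<'E'
from h import *
snap("side","s6")
a=cv2.imread("pics/s6.png")[150:270,240:370]
cv2.imwrite("pics/c6.png",cv2.convertScaleAbs(cv2.resize(a,(650,600),interpolation=2),alpha=1.4))
for p in[(.102,.012,.052),(.102,-.012,.052),(-.102,.012,.052),(-.102,-.012,.052),(.018,.017,.074),(-.018,.017,.074),(-.018,-.017,.074),(.018,.017,.04)]:
  u,v=px("side",tray(p));print(p,round((u-240)*5),round((v-150)*5))
E
```

```text
(0.102, 0.012, 0.052) 182 306
(0.102, -0.012, 0.052) 216 283
(-0.102, 0.012, 0.052) 585 468
(-0.102, -0.012, 0.052) 615 438
(0.018, 0.017, 0.074) 330 330
(-0.018, 0.017, 0.074) 402 359
(-0.018, -0.017, 0.074) 448 321
(0.018, 0.017, 0.04) 330 398
```

View pics/c6.png

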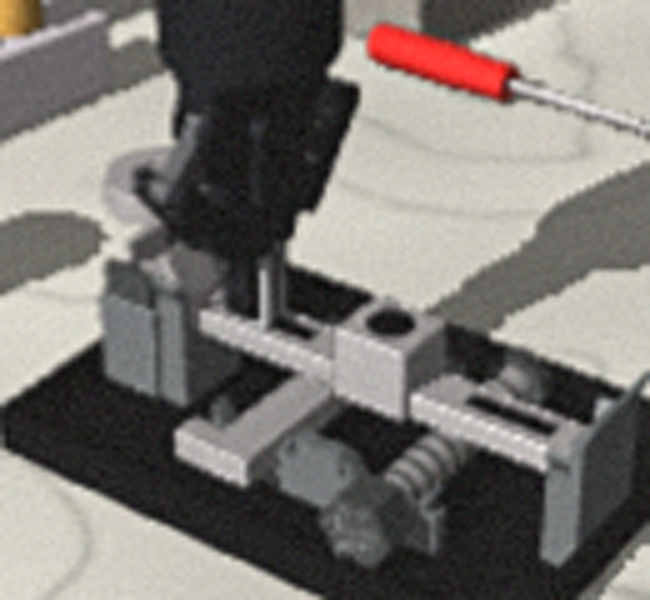

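The hub's top corners in the crop, (335,332) and (408,360), match the seated prediction, so the bar has gone down. I'll press a little more to be sure, then lift and check.

Call:
{"op": "move_arm", "data": {
  "deltas": [
    {"translation": [0, 0, -0.05], "roll": 0},
    {"translation": [0, 0, -0.05], "roll": 0},
    {"translation": [0, 0, 0], "roll": 0}
  ]
}}

```text
time_s: 23.4
tool_pos: [0.5959, 0.0442, 0.0519]
orientation: [0.0, -0.096, 0.995, -0.0]
wrist_force: [-4.3, -0.4, 15.7]
grip_width: 0.0002
gripper_force: 8.3
```

Call:
{"op": "move_arm", "data": {
  "deltas": [
    {"translation": [0, 0, -0.06], "roll": 0},
    {"translation": [0, 0, -0.04], "roll": 0},
    {"translation": [0, 0, 0], "roll": 0}
  ]
}}

```text
time_s: 23.78
tool_pos: [0.596, 0.0442, 0.0519]
orientation: [0.001, -0.096, 0.995, -0.0]
wrist_force: [-8.2, 0.1, 29.4]
grip_width: -0.0002
gripper_force: 15.0
```

Call:
{"op": "move_arm", "data": {
  "deltas": [
    {"translation": [0, 0, 0.4], "roll": 0},
    {"translation": [0, 0, 1], "roll": 0},
    {"translation": [0, 0, 1], "roll": 0},
    {"translation": [-0.3, 0, 1], "roll": 0},
    {"translation": [-1, -1, 1], "roll": 0},
    {"translation": [-1, -1, 1], "roll": 0},
    {"translation": [-1, -1, 0], "roll": 0},
    {"translation": [-1, -1, 0], "roll": 0},
    {"translation": [-1, -1, 0], "roll": 0},
    {"translation": [-1, -1, 0], "roll": 0},
    {"translation": [-1, -1, 0], "roll": 0},
    {"translation": [0, -1, 0], "roll": 0}
  ]
}}

```text
time_s: 25.28
tool_pos: [0.4115, -0.1559, 0.1816]
orientation: [-0.001, -0.096, 0.995, 0.001]
wrist_force: [0.7, -0.3, -0.8]
grip_width: -0.0005
gripper_force: 0.0
```

Call:
{"op": "move_arm", "data": {
  "deltas": [
    {"translation": [0, -1, 0], "roll": 0},
    {"translation": [0, -1, 0], "roll": 0},
    {"translation": [0, -1, 0], "roll": 0},
    {"translation": [0, -1, 0], "roll": 0},
    {"translation": [0, 0, 0], "roll": 0},
    {"translation": [0, 0, 0], "roll": 0}
  ]
}}

```text
time_s: 26.02
tool_pos: [0.4132, -0.2549, 0.1816]
orientation: [-0.0, -0.096, 0.995, 0.001]
wrist_force: [-0.8, -0.0, -0.4]
grip_width: 0.0
gripper_force: 0.0
```

```bash
python3 - <<'E'
from h import *
snap("side","s7");snap("top","t7")
a=cv2.imread("pics/s7.png")[155:265,250:360];b=cv2.imread("pics/t7.png")[150:280,250:360]
cv2.imwrite("pics/c7.png",cv2.convertScaleAbs(np.hstack([cv2.resize(a,(440,440),interpolation=2),cv2.resize(b,(360,425),interpolation=2,)[:440] if 0 else cv2.resize(b,(360,440),interpolation=2)]),alpha=1.4))
for p in[(.098,.012,.052),(.098,-.012,.052),(-.102,.012,.052),(-.102,-.012,.052),(.018,.017,.074),(-.018,.017,.074),(-.018,-.017,.074),(.018,-.017,.074),(.098,0,.055)]:
  u,v=px("side",tray(p));w,x=px("top",tray(p));print(p,round((u-250)*4),round((v-155)*4),"|",round(440+(w-250)*360/110),round((x-150)*440/130))
E
```

```text
(0.098, 0.012, 0.052) 111 227 | 573 98
(0.098, -0.012, 0.052) 138 209 | 606 91
(-0.102, 0.012, 0.052) 428 354 | 630 379
(-0.102, -0.012, 0.052) 452 331 | 663 372
(0.018, 0.017, 0.074) 224 244 | 587 206
(-0.018, 0.017, 0.074) 282 267 | 598 258
(-0.018, -0.017, 0.074) 318 237 | 646 247
(0.018, -0.017, 0.074) 261 216 | 635 196
(0.098, 0, 0.055) 125 213 | 589 94
```

View pics/c7.png

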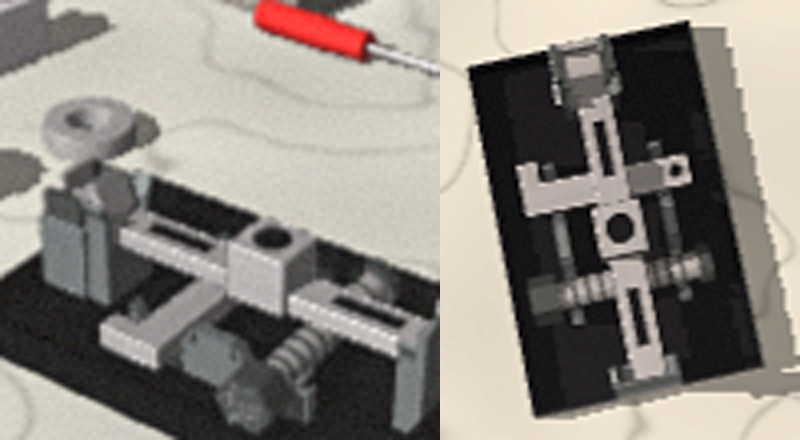

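The bar is level and its hub corners are on the prediction. I'll check numerically that the catch has sprung fully out, against the first picture.

```bash
python3 - <<'E'
from h import *
A=cv2.imread("pics/t0.png",0);B=cv2.imread("pics/t7.png",0)
out=[]
for n in("t0","t3","t7"):
    g=cv2.imread(f"pics/{n}.png",0)[155:190,278:308];out.append(cv2.resize(g,(260,303),interpolation=2))
for n in("s0","s5","s7"):
    f="side0" if n=="s0" else n
    g=cv2.imread(f"pics/{f}.png",0)[185:235,250:295];out.append(cv2.resize(g,(260,289),interpolation=2))
cv2.imwrite("pics/c8.png",cv2.convertScaleAbs(np.vstack([np.hstack(out[:3]),np.hstack(out[3:])]),alpha=1.5))
for x in(.094,.098,.102,.106,.11):
  for z in (.055,):print(x,np.round(px("top",tray((x,0,z)))-np.array([278,155]),1)*8.66)
E
```

```text
[ WARN:0@0.223] global loadsave.cpp:275 findDecoder imread_('pics/t0.png'): can't open/read file: check file path/integrity
[ WARN:0@0.231] global loadsave.cpp:275 findDecoder imread_('pics/t0.png'): can't open/read file: check file path/integrity
Traceback (most recent call last):
TypeError: 'NoneType' object is not subscriptable
```

That uses up my ten pictures, so I'll do the check on numbers only. The catch's rear features would move with it, so I'll register the nose region between the two pictures.

```bash
python3 - <<'E'
from h import *
I={n:cv2.imread(f"pics/{n}.png",0).astype(np.float32) for n in("top0","t3","t7","side0","s3","s5","s7")}
def prof(n,cam):
    xs=np.arange(.084,.136,.002);r=[]
    for x in xs:
        P=np.array([px(cam,tray((x,y,.062))) for y in np.arange(-.008,.0081,.002)],np.float32)
        r.append(cv2.remap(I[n],P[:,0].reshape(1,-1),P[:,1].reshape(1,-1),1).mean())
    return np.round(r).astype(int)
print((np.arange(.084,.136,.002)*1e3).round().astype(int))
for n in("top0","t3","t7"):print(n,prof(n,"top"))
for n in("side0","s5","s7"):print(n,prof(n,"side"))
E
```

```text
[ 84  86  88  90  92  94  96  98 100 102 104 106 108 110 112 114 116 118
 120 122 124 126 128 130 132 134]
top0 [ 30  30  37  52  54  54  60  66  69  68  68  68  67  73 101 117 121 121
 122 123 115  82  64  52  86 118]
t3 [ 33  33  40  56  59  59  65  71  74  73  73  73  72  79 109 126 130 130
 131 132 123  88  69  56  92 127]
t7 [122 125 110  98  98  86  71  67  69  69  69  69  68  74 103 119 123 123
 124 125 116  84  65  53  87 120]
side0 [ 46  51  53  55  55  57  61  66  69  71  71  71  70  72  78  83  87  89
  92  96 100 102  93  77  62  54]
s5 [125 124 122 126 126 125 126 129 129 127 125 119 111 107 103  95  90  91
  93  97 101 106 104  93  78  64]
s7 [ 71  74  76  69  60  59  62  66  69  70  70  70  71  75  80  84  87  90
  94  98 101 101  93  77  62  55]
```

The catch profile now matches its starting state; it was displaced in s5 and is back in s7. I'll hand in.

```bash
python3 -c "
from workcell import bot
print(bot.hand_in())"
```

```text
the job is handed in; nothing more can be done
None
```

The job is handed in, though no verdict came back: my last images show the spindle in its slots, the leg in place, and the bar level and fully home with the catch sprung out, at about 26 s of the 58 s allowed.

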